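Couple a ball coupler onto the hitch stand and lock it

TASK

Raise the locking handle of the loose ball coupler fully, set the coupler gently over the ball of the hitch stand with its tube in the saddle, and bear down on its head with about 20 N until the ball is fully and firmly home in the socket; only then press the handle down flat to lock it and let go. How high the ball stands is not measured exactly, so go by feel and never load the stand with more than about 40 N. Leave the torch, the tape measure and the wrench where they lie.

Things in the scene. Friction and masses are not known exactly. Their poses are not given: they have to be found in the camera images.
- coupler: Loose ball coupler, 0.6 to 0.95 kg: dark steel socket housing (64 mm across, 72 at its flared mouth, open downward), grey square tube behind it. Origin on its flat underside, below the socket's centre; x to the nose, away from the tube; z up. Tube 40 mm wide, 38 high (z 0 to 38), x -35 to -213 mm. Lies on the bench.
- tube_grip (a point): Middle of the tube, 130 mm behind the socket's centre and 19 mm above the underside; the tube can be gripped here across its 40 mm width once the handle is raised. The centre of mass lies within 40 mm of it.
- socket (a point): Centre of the coupler's socket, 30 mm above the coupler's underside; lies at the ball's centre when home. The socket has about 1.5 mm of play round the ball.
- press_pad (a point): Centre of the flat round pad (28 mm) on top of the housing, 36 mm above the socket's centre. Two sprung plungers in the socket hold it up to 15 mm too high on the ball until this pad is pressed down with roughly 6 to 14 N; then it slides home and the socket's roof meets the ball's top, a hard stop.
- handle (a joint): Angle of the locking handle: 0 = down flat, locked; 1.1 = fully raised (end stop); starts at 0.08 to 0.3. Friction holds it where it is left; it takes 1 to 4 N at the tip. A claw on it swings under the ball as it shuts: if the ball is not home the handle jams just short of flat (about 0.08).
- handle_hinge (a point): Hinge axis of the handle (parallel to the coupler's y axis), 36 mm behind the socket's centre and 45 mm above the underside.
- handle_tip (a point): Top of the upright tab at the handle's end. Handle: steel bar 16 mm wide, 7 thick; shut, it runs level back from the hinge, its underside 8.5 mm above the tube. The tab is 16 mm wide, 7 thick, 30 high; its top is 85.5 mm behind and 30.5 mm above the hinge when shut, and turns up about the hinge. Pinch it across its 16 mm.
- stand: Fixed hitch stand: dark base plate 256 x 90 x 12 mm, on it a steel beam of adjustable height (44 mm wide) with a 50 mm steel ball and a saddle. Origin on the bench under the ball's centre; x from saddle to ball. The ball's centre is 95 to 130 mm above this origin, a setting that is not measured; the beam's top is 45 mm below the ball's centre.
- ball_axis (a point): Point on the bench straight below the ball's centre.
- saddle_foot (a point): Point on the bench straight below the U-shaped saddle for the coupler's tube, 188 mm behind the ball. Saddle: 20 mm long, 46 wide inside, flared at the top; its floor is 30 mm and its cheeks' top 8 mm below the ball's centre, so that the coupler lies level when home.
- torch: Black torch, 37 x 125 x 38 mm, lying to the right of the stand; leave alone.
- tape_measure: Yellow tape measure, 37 x 78 x 62 mm, standing beyond the stand; leave alone.
- wrench: Steel spanner, 36 x 232 x 9 mm, lying to the left of the coupler; leave alone.

How it is judged:
On the way, in this order (a step that is already met when the one before it is completed fails the run):
1. handle raised (value of joint handle above 0.9 rad), for 0.2 s.
2. coupler level on the ball along the saddle, handle still raised, pressed firmly home (contacts of coupler and stand add up to 40 N: some 15 N over weight and plungers) (horizontal distance between socket and ball_axis below 0.006 m and z of socket in the frame of stand below 0.133 m and angle between coupler's own z axis and vertical below 0.06 rad and angle between the x axis of coupler and the x axis of stand, either way round below 0.08 rad and value of joint handle above 0.8 rad and angle between coupler's own z axis and vertical below 0.04 rad and contact force between coupler and stand above 40 N), for 0.1 s.
At the end, for the whole second after the job is handed in: The coupler sits home on the ball (socket within 6 mm of the ball's axis sideways, upright within 0.06 rad and within 0.08 rad of the stand's direction, no more than 133 mm over the stand's foot), its handle is shut (below 0.05 rad), and it is at rest (horizontal distance between socket and ball_axis below 0.006 m and z of socket in the frame of stand between 0.088 and 0.133 m and angle between coupler's own z axis and vertical below 0.06 rad and angle between the x axis of coupler and the x axis of stand, either way round below 0.08 rad and value of joint handle below 0.05 rad and linear speed of coupler below 0.02 m/s and angular speed of coupler below 0.1 rad/s); the robot touches nothing.
It fails at once if coupler and stand forced together with more than 90 N, all their contacts added up (at rest, locked, they add up to about 30 N) (contact force between coupler and stand above 90 N).
It fails at once if torch moved more than 30 mm (distance of torch from where it was at the start of the episode above 0.03 m).
It fails at once if tape measure moved more than 30 mm (distance of tape_measure from where it was at the start of the episode above 0.03 m).
It fails at once if wrench moved more than 30 mm (distance of wrench from where it was at the start of the episode above 0.03 m).
It also fails if it takes over 72 s, if anything falls off the work surface, if the arm or the gripper's body presses on something with over 40 N, if the wrist force passes 120 N, or if a joint passes its speed limit or range.

ROBOT

A 6-joint arm with a two-finger parallel gripper is mounted at the origin on a cart in front of the work surface, level with it; the furniture and walls round the work are solid. World frame = base frame: x ahead of the robot, y to its left, z up, the work surface at z = 0. Lengths are in m, angles in rad, forces in N, time in s.
With the tool pointing down it reaches from about 0.375 to 0.975 m from the base axis. Payload 3.8 kg.
Tool frame: the origin (TCP) lies on the centre line of the jaws, within the pads' length; the fingertips stand 14 mm ahead of it and the grasp point (between the pads) lies 5 mm behind it; z points along the fingers, y is the line along which they close (so a half turn about z gives the same grasp; the last joint's range is limited). The gripper opens to 85 mm and grips with 20 to 120 N. Pads are 22 mm wide; open, the fingers measure 114 mm over their backs; the gripper's body (76 mm by 85 mm) begins 54 mm behind the grasp point. The pads swing forward as they close: fully open they stand 13 mm farther back than shut.
Start: joints at [-1.36, 0.264, 1.604, -0, 1.274, -0.037], TCP at [0.166, -0.654, 0.245] pointing down, gripper open.
Joint ranges: [-2.63, 2.63], [-0.94, 2.18], [0.31, 2.57], [-1.31, 4.45], [0, 2.66], [-2.55, 2.55]. Speed limits (rad/s): [2.57, 2.57, 3.14, 3.14, 3.14, 3.14].

INTERFACE

Orientations are given as a rotation vector (axis times angle).
In Python, from workcell import bot, eyes, spot_in gives the robot as it stands.
- The arm moves only by the tool carry_out, never from a script. Its argument "series" is text: rows parted by semicolons, each of 4 numbers parted by spaces: the shift along the world's x, y, z in m, then the turn about the world's z in degrees. In form: tx ty tz roll; .... A call has 1 to 20 rows; each row shifts and turns the commanded pose from where the row before left it; what a row does not reach is not made up. A row lasts 1/8 s, in which the tool goes at most 62.5 mm and 10.7 degrees, less where a joint would pass 70% of its speed; a pose out of reach is approached as far as the arm can. A call is refused whole if a number of a shift passes 0.0625 or a number of a turn 10.7, either way. A call with a gripper value outside its range is refused whole. "jaw" is the gripper command: -1 is shut, 1 is fully open, values between are in proportion, set as the call begins (left out, the last holds). The fingers move at their own pace and stop on an object; "grip_force" is the grip in N (left out, the last holds). Time passes only in rows, so rows that do not move let the fingers close. It gives the time, the measured TCP pose, the force, the opening and the grip force at its end, in the units of the state.
- bot.read_state(): the state, without advancing time (a new reading comes with each control period).
- eyes.read_camera(name): name is "side" or "top"; returns (picture, depth): 420x560x3 uint8, blue, green, red; 420x560 float32, m along the optical axis (not along the pixel's ray), 0 where there is no reading.
- eyes.get_calibration(name): a dict with "K" (3x3 intrinsics, pixels), "position" and "rotation" of the camera in the world. Camera axes: x right, y down, z forward; pixel columns grow to the right and rows downward; lengths in m; the calibration is good to about 2 mm. A picture is of the moment at which its call begins. get_calibration takes no time and is no camera call.
- bot.finish_job(): hands the job in; it is judged then, once.
Trained networks look in the newest picture that a camera, given by its name, has taken for a name from the list of things; names that differ only in an ending like _2 or _b are one class to them, and where a whole thing is asked for, a point or a joint stands for the part that bears it (a point fixed in the world has none). Each returns a list of dicts, best first, with "score" (0 to 1); they miss things now and then, are a little off and sometimes report something else, mostly with a low value. They report only what shows in the picture. A call takes as long as a camera call.
- spot_in(camera, target): "rect" ([centre column, centre row, width, height] in pixels, round what is visible of it).
The state is a dict: "time": time; "q": joint angles; "joint_vel": joint speeds; "joint_torque": joint torques, N m; "tool_pos": TCP position; "tcp_rot": TCP orientation; "wrist_force": force on the tool from outside, world axes, zero at the start; "torque": the same for the moment, N m; "width": opening from 0.0 (shut) to 1.0 (fully open); "grip_force": force on a finger pad.
Only numpy, scipy, OpenCV 4.12 (cv2) and the standard library are available. Lean on these libraries where they do the work, as an engineer would, in place of code of your own. Each camera call takes 0.05 s, during which the arm holds its last target. There are 200 camera calls.

## Working session

There is one attempt and no reset: what is moved stays moved. The work goes in short steps, Python scripts to look and compute and a tool call to move; the robot and the scene stay as the last step left them, time stands still between calls to the robot, and variables do not carry over. Pictures are saved under pics/ and viewed, at most 10 in all, crops included, and the job is handed in when it is done.

Besides the shell and the picture viewer there is one more tool, called after "Request:" as a command line: name --argument value ..., lists and objects as JSON in quotes. carry_out: Moves the arm, as the interface text tells. Its arguments: {"type":"object","properties":{"series":{"type":"string"},"jaw":{"type":"number"},"grip_force":{"type":"number"}},"required":["series"]}

```bash
mkdir -p pics
cat > h.py <<'E'
import numpy as np, cv2
from workcell import bot, eyes, spot_in
def cloud(cam):
    im,d=eyes.read_camera(cam); c=eyes.get_calibration(cam); K=np.array(c["K"])
    v,u=np.mgrid[:420,:560]
    R=np.array(c["rotation"]); 
    if R.shape!=(3,3): R=cv2.Rodrigues(R)[0]
    P=np.stack([(u-K[0,2])/K[0,0]*d,(v-K[1,2])/K[1,1]*d,d],-1)@R.T+np.array(c["position"])
    P[d==0]=np.nan
    return im,P
E
python3 - <<'E'
from h import *
s=bot.read_state(); print({k:np.round(v,3) for k,v in s.items()})
for cam in("top","side"):
    im,P=cloud(cam); cv2.imwrite(f"pics/{cam}0.png",im); np.save(f"{cam}0.npy",P)
    print(cam,eyes.get_calibration(cam))
    for t in("coupler","handle","press_pad","stand","torch","tape_measure","wrench"):
        for r in spot_in(cam,t)[:2]:
            c=np.array(r["rect"]); x=P[min(419,int(c[1])),min(559,int(c[0]))]
            print(t,round(r["score"],2),c.round(),x.round(3))
E
```

```text
{'time': np.float64(0.0), 'q': array([-1.36 ,  0.265,  1.605, -0.   ,  1.274, -0.037]), 'joint_vel': array([-0.001, -0.001, -0.002,  0.001, -0.003, -0.001]), 'joint_torque': array([ 1.0000e-03, -5.1511e+01, -3.6731e+01,  0.0000e+00,  1.3000e-02,
       -0.0000e+00]), 'tool_pos': array([ 0.165, -0.654,  0.244]), 'tcp_rot': array([-3.115, -0.388,  0.   ]), 'wrist_force': array([-0.055, -0.985, -1.072]), 'torque': array([0.016, 0.017, 0.028]), 'grip_force': np.float64(0.0), 'width': np.float64(0.996)}
top {'K': array([[508.20778242,   0.        , 277.92725758],
       [  0.        , 508.20778242, 211.74307824],
       [  0.        ,   0.        ,   1.        ]]), 'position': array([0.43313986, 0.26308747, 1.41943491]), 'rotation': array([-2.13915814,  2.17707557, -0.17489118])}
coupler 0.97 [229. 221.  40.  88.] [0.608 0.369 0.039]
handle 0.65 [224. 211.  18.  36.] [0.631 0.378 0.054]
press_pad 0.97 [224. 219.  35.  89.] [0.611 0.378 0.057]
stand 0.87 [314. 226.  46.  93.] [0.585 0.138 0.082]
torch 0.57 [388. 179.  42.  26.] [ 0.721 -0.077  0.025]
tape_measure 0.98 [309. 157.  19.  28.]
[... 173 characters left out ...]
030004 , 199.2113855 ],
       [  0.        ,   0.        ,   1.        ]]), 'position': array([ 0.58883681, -0.55667214,  0.7001947 ]), 'rotation': array([-2.22374649,  0.09708053, -0.02347159])}
coupler 0.66 [266. 182.  98.  36.] [0.613 0.381 0.037]
coupler 0.51 [272. 175.  37.  18.] [0.629 0.379 0.058]
press_pad 0.58 [265. 187.  96.  34.] [0.61  0.363 0.037]
press_pad 0.51 [324. 318.  16.  19.] [ 0.697 -0.042  0.024]
stand 0.61 [264. 244. 126.  77.] [0.595 0.114 0.072]
torch 0.67 [325. 319.  19.  17.] [ 0.699 -0.043  0.025]
tape_measure 0.78 [349. 240.  34.  35.] [0.772 0.125 0.057]
wrench 0.74 [239. 158.  60.  36.] [0.54  0.556 0.004]
wrench 0.32 [261. 244. 124.  76.] [0.591 0.113 0.073]
```

Run:
```python
import cv2,numpy as np
a=cv2.imread("pics/top0.png")[140:300,170:430]; b=cv2.imread("pics/side0.png")[140:300,170:430]
cv2.imwrite("pics/a.png",np.vstack([cv2.resize(a,(487,300),interpolation=2),cv2.resize(b,(487,300),interpolation=2)]))
P=np.load("top0.npy")
np.set_printoptions(suppress=True,linewidth=200)
# coupler and stand point stats
for n,(u0,u1,v0,v1) in {"c":(195,265,165,275),"s":(280,345,170,285)}.items():
    Q=P[v0:v1,u0:u1].reshape(-1,3); Q=Q[~np.isnan(Q[:,0])]
    for zl,zh in((.006,.02),(.03,.042),(.042,.056),(.056,.08),(.08,.1),(.1,.2)):
        q=Q[(Q[:,2]>zl)&(Q[:,2]<zh)]
        if len(q)<6: continue
        print(n,zl,len(q),cv2.minAreaRect(q[:,:2].astype(np.float32)*1000),q.mean(0).round(4),q[:,2].max().round(4))
```

```text
c 0.006 107 ((615.5914306640625, 366.5559997558594), (191.955078125, 307.4458923339844), 89.14363098144531) [0.6185 0.3637 0.0095] 0.0199
c 0.03 767 ((599.5039672851562, 378.8731689453125), (77.16670227050781, 223.74253845214844), 81.91241455078125) [0.5707 0.3942 0.0369] 0.042
c 0.042 204 ((615.0758056640625, 387.885986328125), (53.25994110107422, 236.70681762695312), 71.63116455078125) [0.642  0.3762 0.051 ] 0.056
c 0.056 531 ((654.7095947265625, 366.30279541015625), (60.68857955932617, 154.06321716308594), 87.19100952148438) [0.6834 0.3683 0.0624] 0.0792
c 0.08 11 ((584.6126098632812, 391.1600341796875), (13.964569091796875, 6.328232288360596), 75.66131591796875) [0.585  0.3908 0.0821] 0.086
s 0.006 1155 ((592.2139892578125, 139.16339111328125), (176.76626586914062, 317.2434997558594), 87.16157531738281) [0.6031 0.1425 0.0116] 0.02
s 0.03 126 ((642.849609375, 130.97509765625), (61.52044677734375, 200.11129760742188), 82.39188385009766) [0.5829 0.1508 0.0355] 0.0417
s 0.056 384 ((582.0950317382812, 138.95721435546875), (44.17243576049805, 230.76182556152344), 79.54620361328125) [0.5685 0.1421 0.078 ] 0.08
s 0.08 840 ((584.1867065429688, 140.05172729492188), (49.64599609375, 234.95751953125), 81.87655639648438) [0.5611 0.1432 0.0847] 0.0999
s 0.1 375 ((585.6090698242188, 138.10992431640625), (71.24031829833984, 221.9843292236328), 79.50152587890625) [0.6268 0.1311 0.1359] 0.1559
```

View pics/a.png

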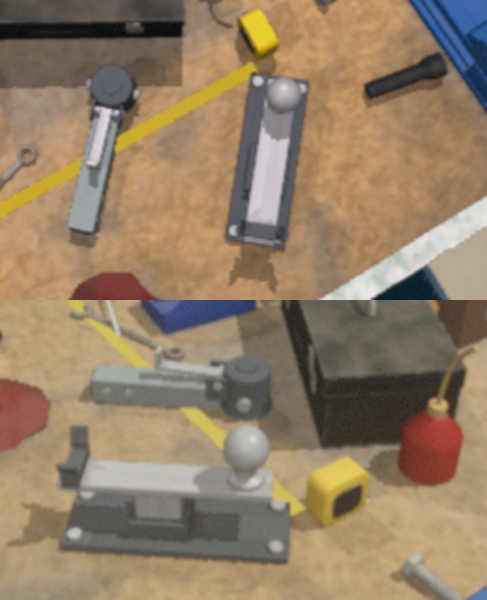

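The view shows the coupler at top-crop (113,88) with its nose away from the robot and the handle nearly flat. The ball is at (284,95), and the saddle is at the near end of the stand. Next I'll fit both poses.

```bash
cat > fit.py <<'E'
from h import *
from scipy.optimize import least_squares
np.set_printoptions(suppress=True,linewidth=200)
def sel(P,c,r,zl,zh):
    Q=P.reshape(-1,3); Q=Q[~np.isnan(Q[:,0])]
    return Q[(np.hypot(*(Q[:,:2]-c).T)<r)&(Q[:,2]>zl)&(Q[:,2]<zh)]
def axis(q):
    c,_,V=cv2.minAreaRect(q[:,:2].astype(np.float32)),0,0
    m=np.median(q[:,:2],0); w=np.linalg.svd(q[:,:2]-m,full_matrices=False)[2][0]
    return m,w*np.sign(w[0])
E
python3 - <<'E'
from fit import *
for cam in("top","side"):
    P=np.load(f"{cam}0.npy"); print(cam)
    t=P[187,230] if cam=="top" else None
    b=sel(P,[.665,.124],.045,.112,.17)
    f=least_squares(lambda p:np.linalg.norm(b-p,axis=1)-.025,[.665,.124,.13],loss="soft_l1",f_scale=.001).x
    print("ball",len(b),f,"res",np.std(np.linalg.norm(b-f,axis=1)))
    z=f[2]-.045
    m=sel(P,[.58,.14],.09,z-.006,z+.006); print("beam",len(m),m.mean(0),axis(m)[1],cv2.minAreaRect(m[:,:2].astype(np.float32)*1000))
    h=sel(P,[.675,.366],.06,.06,.072); print("housing",len(h),h.mean(0),cv2.minEnclosingCircle(h[:,:2].astype(np.float32)*1000), np.median(h[:,2]))
    tb=sel(P,[.55,.40],.06,.034,.042); print("tube",len(tb),tb.mean(0),axis(tb)[1],cv2.minAreaRect(tb[:,:2].astype(np.float32)*1000))
    hd=sel(P,[.6,.385],.045,.048,.12)
    hd=hd[hd[:,2].argsort()]; print("handle",len(hd)); print(hd[::max(1,len(hd)//25)].round(4).tolist())
E
```

```text
top
ball 290 [0.67146257 0.12231361 0.12639907] res 0.0018515043268006075
beam 991 [0.57652542 0.14025971 0.08110899] [ 0.98453514 -0.17518723] ((581.185302734375, 139.08026123046875), (44.222557067871094, 171.22393798828125), 79.61195373535156)
housing 352 [0.69846203 0.36441157 0.06392354] ((675.7013549804688, 372.0532531738281), 56.583770751953125) 0.06365743912224564
tube 481 [0.54431813 0.40153206 0.0379425 ] [ 0.96908595 -0.24672338] ((550.033935546875, 400.48175048828125), (40.122154235839844, 118.1456298828125), 76.7907485961914)
handle 150
[[0.6094, 0.3789, 0.0491], [0.5957, 0.3922, 0.0515], [0.6307, 0.3758, 0.0527], [0.6444, 0.3783, 0.0534], [0.609, 0.3946, 0.0541], [0.6034, 0.3892, 0.0547], [0.5954, 0.3973, 0.0549], [0.6387, 0.3809, 0.0551], [0.6087, 0.3891, 0.0556], [0.6167, 0.3809, 0.056], [0.6113, 0.389, 0.0564], [0.6275, 0.3781, 0.0569], [0.6138, 0.3781, 0.0572], [0.6002, 0.3809, 0.0575], [0.6137, 0.3808, 0.0579], [0.6002, 0.3862, 0.0581], [0.5974, 0.3835, 0.0587], [0.5946, 0.3834, 0.0593], [0.5919, 0.386, 0.0599], [0.5863, 0.3833, 0.0609], [0.6053, 0.3912, 0.0614], [0
[... 620 characters left out ...]
6.98086547851562)
handle 154
[[0.6139, 0.3804, 0.0494], [0.6425, 0.3896, 0.0503], [0.6239, 0.3765, 0.0514], [0.6313, 0.3744, 0.0523], [0.6344, 0.3822, 0.0529], [0.5991, 0.385, 0.0535], [0.6371, 0.3845, 0.0542], [0.639, 0.3745, 0.0548], [0.6167, 0.3807, 0.0552], [0.6289, 0.3743, 0.0556], [0.6219, 0.3835, 0.0559], [0.6247, 0.3874, 0.0562], [0.6339, 0.3725, 0.0565], [0.6019, 0.3889, 0.0567], [0.6391, 0.3757, 0.057], [0.6093, 0.3831, 0.0571], [0.5891, 0.3846, 0.0575], [0.6145, 0.3862, 0.0577], [0.6168, 0.3807, 0.0582], [0.6015, 0.3774, 0.0585], [0.5942, 0.382, 0.0589], [0.5843, 0.3842, 0.0612], [0.582, 0.3805, 0.0669], [0.5824, 0.3836, 0.0739], [0.5877, 0.3842, 0.0791], [0.5882, 0.3944, 0.0813]]
```

Request:
carry_out --series ".041 .029 .004 10;.041 .029 .004 10;.041 .029 .004 10;.041 .029 .004 10;.041 .029 .004 10;.041 .029 .004 10;.041 .029 .004 10;.0165 .05 0 10;.0165 .05 0 10;.0165 .05 0 10;.0165 .05 0 10;.0165 .05 0 10;.0165 .05 0 10;.0165 .05 0 10;.0165 .05 0 0;.0165 .05 0 0" --jaw 0.0

```text
time: 2.8
tool_pos: [0.6015, 0.0003, 0.2736]
tcp_rot: [0.701, 3.062, 0.0]
wrist_force: [0.2, -0.4, 1.4]
width: 0.497
grip_force: 0.0
```

Request:
carry_out --series "-.002 .0557 0 1.8;-.002 .0557 0 1.8;-.002 .0557 0 1.8;-.002 .0557 0 1.8;-.002 .0557 0 1.8;-.002 .0557 0 1.8;-.002 .0557 0 1.8;0 0 0 0"

```text
time: 3.8
tool_pos: [0.586, 0.3926, 0.2727]
tcp_rot: [-0.354, -3.121, -0.001]
wrist_force: [0.6, -0.7, 0.4]
width: 0.499
grip_force: 0.0
```

Request:
carry_out --series "0 0 -.05 0;0 0 -.05 0;0 -.002 -.05 0;0 0 -.035 0;0 0 -.018 0;0 0 0 0"

```text
time: 4.55
tool_pos: [0.5865, 0.3854, 0.069]
tcp_rot: [-0.362, -3.119, 0.003]
wrist_force: [-0.6, -1.0, 0.5]
width: 0.499
grip_force: 0.0
```

Request:
carry_out --series "0 0 0 0;0 0 0 0;0 0 0 0;0 0 0 0;0 0 0 0" --jaw -1 --grip_force 25

```text
time: 5.18
tool_pos: [0.5886, 0.3883, 0.0723]
tcp_rot: [0.361, 3.117, 0.006]
wrist_force: [1.4, 5.6, 3.3]
width: 0.18
grip_force: 29.1
```

Run:
```python
from h import *
o=[]
for cam,(u,v) in(("top",(224,205)),("side",(262,180))):
    im,P=cloud(cam); np.save(f"{cam}1.npy",P); o.append(cv2.resize(im[v-45:v+45,u-60:u+60],(400,300),interpolation=2))
cv2.imwrite("pics/b.png",np.hstack(o))
```

```text
(no output)
```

View pics/b.png

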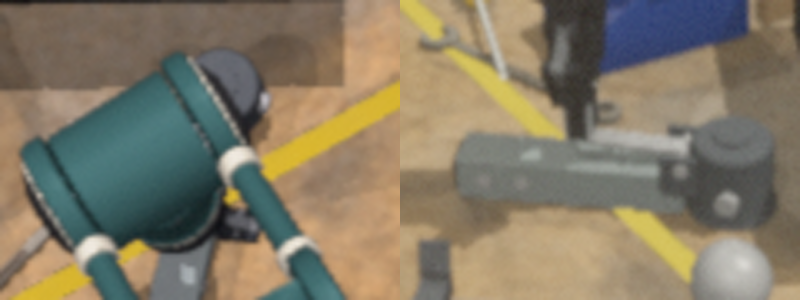

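Request:
carry_out --series ".0023 -.0005 .0047 0;.0023 -.0005 .0047 0;.0028 -.0007 .0045 0;.0028 -.0007 .0045 0;.0033 -.0008 .004 0;.0033 -.0008 .004 0;.0038 -.0009 .0036 0;.0038 -.0009 .0036 0"

```text
time: 6.28
tool_pos: [0.6116, 0.3803, 0.1042]
tcp_rot: [-0.361, -3.12, 0.001]
wrist_force: [-3.4, -0.4, -1.4]
width: 0.18
grip_force: 25.1
```

Request:
carry_out --series ".0042 -.001 .003 0;.0042 -.001 .003 0;.0046 -.0011 .0025 0;.0046 -.0011 .0025 0;.0048 -.0011 .0019 0;.0048 -.0011 .0019 0;.0051 -.0012 .0012 0;.0051 -.0012 .0012 0;0 0 0 0"

```text
time: 7.4
tool_pos: [0.6512, 0.3721, 0.1246]
tcp_rot: [0.361, 3.116, 0.003]
wrist_force: [-4.8, -2.2, 7.0]
width: 0.171
grip_force: 24.3
```

Run:
```python
from h import *
o=[]
for cam,(u,v) in(("top",(224,205)),("side",(262,180))):
    im,P=cloud(cam); np.save(f"{cam}1.npy",P); o.append(cv2.resize(im[v-45:v+45,u-60:u+60],(400,300),interpolation=2))
cv2.imwrite("pics/c.png",np.hstack(o))
```

```text
(no output)
```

View pics/c.png

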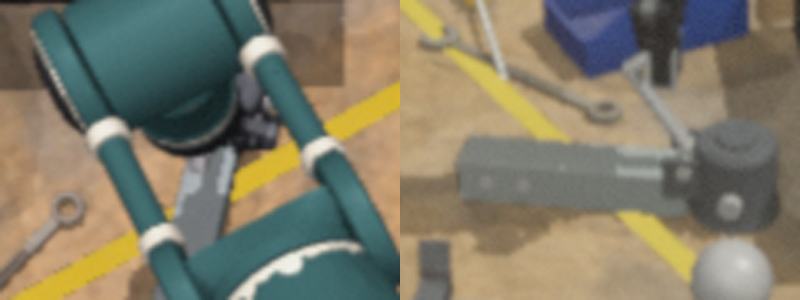

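The handle is raised to roughly 50–60°, and the fingers have slid along the tab. I'll measure the angle.

Run:
```python
from h import *
P=np.load("side1.npy"); f=np.array([.974,-.228]); l=np.array([.228,.974]); S=np.array([.70,.364])
Q=P.reshape(-1,3); Q=Q[~np.isnan(Q[:,0])]
a=(Q[:,:2]-S)@f; b=(Q[:,:2]-S)@l
for z in np.arange(.045,.15,.006):
    m=(abs(b)<.03)&(a>-.14)&(a<.0)&(Q[:,2]>z)&(Q[:,2]<z+.006)
    print(round(z+.003,3),sorted((a[m]*1000).round().astype(int).tolist()))
```

```text
0.048 [-48, -48, -46, -45, -43, -43, -41, -41, -41, -38, -35, -35, -35, -33, -33, -33, -31, -31, -31, -30, -30, -28, -28, -28, -27, -26, -26, -25, -23, -21, -20, -18, -18, -18, -15, -13]
0.054 [-48, -46, -46, -43, -43, -40, -38, -38, -38, -37, -37, -36, -35, -35, -35, -34, -33, -33, -33, -32, -32, -30, -30, -30, -29, -29, -28, -28, -28, -28, -28, -28, -27, -26, -26, -25, -24, -24, -23, -23, -23, -21, -21, -20, -18, -18, -13]
0.06 [-38, -38, -35, -35, -34, -33, -33, -33, -33, -32, -31, -31, -31, -30, -29, -26, -25, -25, -24, -24, -24, -23, -23, -22, -22, -21, -21, -21, -21, -21, -20, -20, -20, -20, -19, -19, -19, -18, -18, -18, -17, -17, -16, -16, -16, -16, -16, -15, -15, -15, -15, -15, -14, -14, -14, -13, -13, -13, -13, -12, -12, -11, -11, -11, -11, -10, -10, -10, -9, -9, -9, -9, -8, -8, -8, -8, -7, -7, -7, -6, -6, -6, -5, -5, -4, -4, -4, -4, -2, -2, -1, -1, -1]
0.066 [-42, -40, -40, -38, -37, -37, -37, -36, -35, -34, -21, -18, -18, -17, -15, -14, -13, -13, -12, -11, -10, -8, -7, -7, -6, -6, -5, -5, -4, -4, -3, -3, -3, -2, -2, -1, -1, -1, 0]
0.072 [-47, -45, -44, -42, -42, -42, -41, 
[... 692 characters left out ...]
, -66, -58, -58, -55, -54, -52, -52, -50, -49, -48, -48, -47, -45, -45, -42, -41, -41, -39, -39, -39, -38, -37, -37, -37]
0.126 [-73, -72, -72, -71, -70, -70, -69, -69, -67, -66, -66, -65, -64, -64, -64, -61, -58, -57, -55, -54, -52, -50, -49, -47, -45, -44, -42, -42, -42, -41, -41, -39, -39, -39, -38, -37, -37]
0.132 [-66, -63, -61, -61, -60, -58, -58, -57, -54, -54, -52, -52, -51, -50, -50, -49, -47, -47, -45, -42, -42, -41, -41, -39, -39, -39, -38, -38, -38, -37]
0.138 [-58, -57, -54, -52, -51, -50, -49, -48, -47, -47, -44, -44, -44, -42, -42, -41, -41, -39, -38, -38, -38, -37, -37]
0.144 [-54, -53, -52, -51, -49, -47, -45, -44, -42, -42, -40, -40, -39, -38, -37]
0.15 [-39, -39, -37, -35]
```

Request:
carry_out --series "0 0 0 0;0 0 0 0;-.0078 .0018 -.001 0;-.0078 .0018 -.001 0;0 0 0 0" --jaw -0.2

```text
time: 8.12
tool_pos: [0.6321, 0.3757, 0.1186]
tcp_rot: [-0.36, -3.12, 0.001]
wrist_force: [-0.2, 0.2, 0.6]
width: 0.402
grip_force: 0.0
```

Request:
carry_out --series "0 0 0 0;0 0 0 0;0 0 0 0;0 0 0 0;.0033 -.0008 .0012 0;.0033 -.0008 .0012 0;.0034 -.0008 .0008 0;.0034 -.0008 .0008 0;.0024 -.0006 .0004 0;0 0 0 0" --jaw -1 --grip_force 35

```text
time: 9.38
tool_pos: [0.6495, 0.3715, 0.1234]
tcp_rot: [0.361, 3.12, -0.0]
wrist_force: [-0.9, -0.4, -6.2]
width: 0.179
grip_force: 35.8
```

Run:
```python
from h import *
im,P=cloud("side"); f=np.array([.974,-.228]); l=np.array([.228,.974]); S=np.array([.70,.364])
Q=P.reshape(-1,3); Q=Q[~np.isnan(Q[:,0])]
a=(Q[:,:2]-S)@f; b=(Q[:,:2]-S)@l
m=(abs(b)<.03)&(a>-.14)&(a<-.03)&(Q[:,2]>.07)&(Q[:,2]<.105)
print(m.sum(),np.polyfit(Q[m,2],a[m],1), np.pi/2-np.arctan(-np.polyfit(Q[m,2],a[m],1)[0]))
```

```text
43 [-0.59757981  0.01906791] 1.032158274932151
```

Request:
carry_out --series ".003 -.0007 0 0;.003 -.0007 0 0;0 0 0 0"

```text
time: 9.8
tool_pos: [0.6555, 0.3703, 0.1237]
tcp_rot: [0.361, 3.12, 0.0]
wrist_force: [-0.8, -0.2, -6.7]
width: 0.181
grip_force: 35.8
```

Request:
carry_out --series "0 0 0 0;0 0 0 0;0 0 .05 0;0 0 .05 0;-.03 .007 .03 0;-.04 .01 0 0;0 0 0 0" --jaw -0.2

```text
time: 10.68
tool_pos: [0.5835, 0.3887, 0.2562]
tcp_rot: [0.357, 3.119, 0.004]
wrist_force: [0.2, 1.0, -0.6]
width: 0.406
grip_force: 0.0
```

Run:
```python
from fit import *
im,P=cloud("side"); S=np.array([.70,.364])
o=[im[135:225,200:320]]
tb=sel(P,[.55,.40],.06,.033,.041); r=cv2.minAreaRect(tb[:,:2].astype(np.float32)*1000);print(r,axis(tb))
h=sel(P,[.70,.364],.06,.06,.072);print(cv2.minEnclosingCircle(h[:,:2].astype(np.float32)*1000))
f=np.array([.974,-.228]); l=np.array([.228,.974])
Q=P.reshape(-1,3); Q=Q[~np.isnan(Q[:,0])]
a=(Q[:,:2]-S)@f; b=(Q[:,:2]-S)@l
m=(abs(b)<.03)&(a>-.14)&(a<-.03)&(Q[:,2]>.07)&(Q[:,2]<.105)
print(m.sum(),np.polyfit(Q[m,2],a[m],1), np.pi/2-np.arctan(-np.polyfit(Q[m,2],a[m],1)[0]))
im,P=cloud("top"); tb=sel(P,[.55,.40],.06,.034,.042); print(cv2.minAreaRect(tb[:,:2].astype(np.float32)*1000))
o.append(im[160:250,164:284])
cv2.imwrite("pics/d.png",np.hstack([cv2.resize(x,(400,300),interpolation=2) for x in o]))
```

```text
((562.7644653320312, 390.9609375), (42.38436508178711, 90.661865234375), 76.37480926513672) (array([0.56265436, 0.38771454]), array([ 0.97894915, -0.2041043 ]))
((717.0001220703125, 352.31610107421875), 39.54595947265625)
27 [-0.39834476  0.00485399] 1.1917176974379755
((559.2317504882812, 393.1671447753906), (39.90058135986328, 85.91806030273438), 76.27555847167969)
```

View pics/d.png

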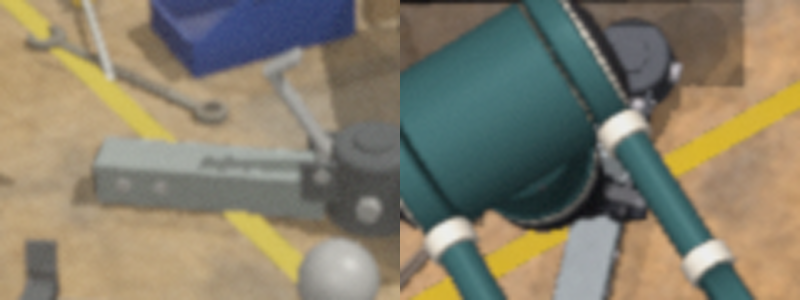

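The handle is fully up, and the coupler slid forward a little. I'll re-fit its position from the tube's rear end and the head.

Run:
```python
from fit import *
im,P=cloud("side"); 
tb=sel(P,[.58,.39],.13,.030,.041); tb=tb[abs((tb[:,:2]-[.58,.39])@[.234,.972])<.035]
for y in (-13.2,-13.7):
    f=np.array([np.cos(np.radians(y)),np.sin(np.radians(y))]); l=np.array([-f[1],f[0]])
    a=tb[:,:2]@f; b=tb[:,:2]@l
    top=tb[:,2]>.0345
    print(y,np.percentile(a,[0,1,3]),[np.percentile(b[top&(a>q)&(a<q+.03)],[3,97]).round(4).tolist() for q in (.445,.475,.505,.535)])
h=sel(P,[.71,.36],.07,.058,.07)
a=h[:,:2]@f;b=h[:,:2]@l; print("head",len(h),[np.percentile(x,[0,2,50,98,100]).round(4) for x in (a,b)])
# old frame
P=np.load("side0.npy"); h=sel(P,[.70,.364],.07,.058,.07); a=h[:,:2]@f;b=h[:,:2]@l; print("head0",[np.percentile(x,[0,2,50,98,100]).round(4) for x in (a,b)])
tb=sel(P,[.58,.39],.13,.030,.041); a=tb[:,:2]@f; print(np.percentile(a,[0,1,3]))
print("f",f,l)
```

```text
-13.2 [0.41178771 0.41544971 0.41888805] [[0.4892, 0.527], [0.489, 0.5269], [0.4879, 0.5268], [0.4887, 0.5266]]
-13.7 [0.4072749  0.41093896 0.41432881] [[0.4931, 0.5309], [0.4937, 0.5311], [0.4923, 0.5315], [0.4937, 0.5323]]
head 325 [array([0.5765, 0.5801, 0.6211, 0.6503, 0.6532]), array([0.4803, 0.4839, 0.508 , 0.539 , 0.5416])]
head0 [array([0.5653, 0.5684, 0.5962, 0.6239, 0.6258]), array([0.4862, 0.4884, 0.5116, 0.544 , 0.5496])]
[0.38066448 0.38458649 0.38834685]
f [ 0.97154912 -0.23683815] [0.23683815 0.97154912]
```

Request:
carry_out --series ".0058 -.0034 0 -.5;.0058 -.0034 0 0;0 0 -.05 0;0 0 -.05 0;0 0 -.05 0;0 0 -.045 0;0 0 -.03 0;0 0 -.014 0;0 0 0 0" --jaw 0.7

```text
time: 11.95
tool_pos: [0.5966, 0.3798, 0.0133]
tcp_rot: [-0.375, -3.117, 0.002]
wrist_force: [-0.3, 0.2, 0.3]
width: 0.846
grip_force: 0.0
```

Request:
carry_out --series "0 0 0 0;0 0 0 0;0 0 0 0;0 0 0 0;0 0 0 0;0 0 0 0" --jaw -1 --grip_force 100

```text
time: 12.7
tool_pos: [0.5987, 0.3824, 0.0176]
tcp_rot: [0.374, 3.115, 0.006]
wrist_force: [0.9, 3.5, 6.2]
width: 0.456
grip_force: 102.2
```

Request:
carry_out --series "0 0 .01 0;0 0 .02 0;0 0 .03 0;0 0 .04 0;0 0 .04 0;0 0 .04 0;0 0 .02 0;-.004 -.016 0 0;-.009 -.04 0 .5;-.009 -.04 0 .5;-.009 -.04 0 .5;-.009 -.04 0 .5;-.009 -.04 0 .5;-.0053 -.0206 0 .4;0 0 0 0;0 0 0 0"

```text
time: 14.7
tool_pos: [0.5411, 0.1435, 0.2128]
tcp_rot: [-0.297, -3.125, 0.001]
wrist_force: [0.9, 0.3, -8.4]
width: 0.45
grip_force: 102.5
```

Run:
```python
from fit import *
o=[]
im,P=cloud("side"); o.append(im[150:270,180:340]); np.save("side2.npy",P)
im2,P2=cloud("top"); o.append(im2[160:280,235:395]); np.save("top2.npy",P2)
cv2.imwrite("pics/e.png",np.hstack([cv2.resize(x,(400,300),interpolation=2) for x in o]))
print({k:np.round(v,4) for k,v in bot.read_state().items() if k in("tool_pos","wrist_force","torque")})
```

```text
{'tool_pos': array([0.5418, 0.1442, 0.2136]), 'wrist_force': array([ 0.1996, -0.9377, -8.6095]), 'torque': array([ 0.0632,  0.2841, -0.0213])}
```

View pics/e.png

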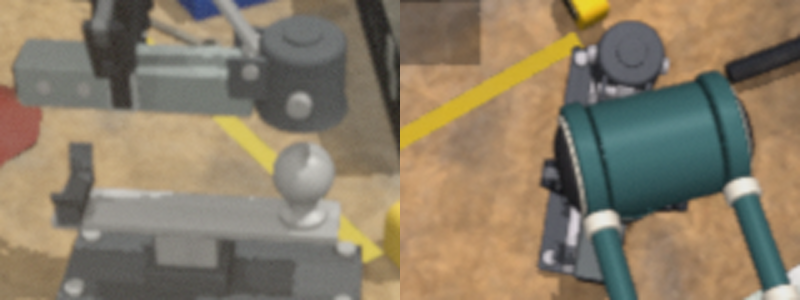

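Run:
```python
from fit import *
for cam in("side","top"):
    P=np.load(cam+"2.npy")
    h=sel(P,[.668,.12],.05,.245,.275)
    print(cam,"zq",np.percentile(h[:,2],[5,50,95]).round(4),len(h))
    # fit circle outline: hull of points at housing top
    hull=cv2.convexHull(h[:,:2].astype(np.float32))[:,0].astype(float)
    g=least_squares(lambda p:np.linalg.norm(hull-p[:2],axis=1)-p[2],[.668,.12,.03],loss="soft_l1",f_scale=.001)
    print("circle",g.x, cv2.minEnclosingCircle(h[:,:2].astype(np.float32)))
    s2=h[np.linalg.norm(h[:,:2]-g.x[:2],axis=1)<.025]
    A=np.c_[s2[:,:2]-g.x[:2],np.ones(len(s2))]; print("plane",np.linalg.lstsq(A,s2[:,2],rcond=None)[0])
P=np.load("side2.npy")
t=sel(P,[.54,.145],.13,.226,.24); 
d=np.array([.983,-.184]);n=np.array([.184,.983])
t=t[(abs((t[:,:2]-[.54,.145])@n)<.04)&((t[:,:2]-[.54,.145])@d<.05)]
m,w=axis(t); print("tube",len(t),m,np.degrees(np.arctan2(w[1],w[0])),cv2.minAreaRect(t[:,:2].astype(np.float32)*1000))
A=np.c_[(t[:,:2]-m)@d,(t[:,:2]-m)@n,np.ones(len(t))]; print("tube plane",np.linalg.lstsq(A,t[:,2],rcond=None)[0])
# beam edges initial
for cam in("side","top"):
    P=np.load(cam+"0.npy"); q=sel(P,[.59,.137],.07,.076,.088)
    for y in(-9.5,-10.5,-11.5):
        f=np.array([np.cos(np.radians(y)),np.sin(np.radians(y))]); l=np.array([-f[1],f[0]]); a=q[:,:2]@f;b=q[:,:2]@l
        print(cam,y,[np.percentile(b[(a>k)&(a<k+.025)],[4,50,96]).round(4).tolist() for k in(.505,.53,.555,.58)],"ballb",np.array([.6716,.122])@l)
    s=sel(P,[.487,.156],.035,.09,.14); print("saddle",len(s),s.mean(0) if len(s) else 0,cv2.minAreaRect(s[:,:2].astype(np.float32)*1000))
```

```text
side zq [0.2468 0.256  0.2626] 829
circle [0.66013357 0.11833414 0.03864839] ((0.6600966453552246, 0.1178080216050148), 0.04134301468729973)
plane [0.14134076 0.04721175 0.25683548]
top zq [0.2493 0.257  0.2622] 640
circle [0.66058305 0.12491561 0.03610061] ((0.6633332967758179, 0.12803752720355988), 0.040837641805410385)
plane [ 0.10828657 -0.06702318  0.25769408]
tube 783 [0.51139706 0.13907586] -9.070146111209407 ((522.53515625, 139.53990173339844), (62.87631607055664, 133.40628051757812), 84.7992935180664)
tube plane [-0.00564159  0.07083661  0.23149335]
side -9.5 [[0.2095, 0.2281, 0.25], [0.2095, 0.2273, 0.2503], [0.2092, 0.2272, 0.2498], [0.2092, 0.2272, 0.2491]] ballb 0.23117281548357335
side -10.5 [[0.2186, 0.2363, 0.2591], [0.2188, 0.2367, 0.2598], [0.2192, 0.2379, 0.2603], [0.2195, 0.2366, 0.2589]] ballb 0.2423464776433287
side -11.5 [[0.2275, 0.2454, 0.2685], [0.2286, 0.2475, 0.2688], [0.2293, 0.2479, 0.2705], [0.2299, 0.2471, 0.2696]] ballb 0.25344631871833084
saddle 300 [0.48896497 0.15945545 0.10238409] ((487.3916320800781, 155.2376251220703), (67.7040786743164, 20.020164489746094), 80.85424041748047)
top -9.5 [[0.2147, 0.2337, 0.2538], [0.2133, 0.2334, 0.2537], [0.2126, 0.2332, 0.2532], [0.2127, 0.2323, 0.2522]] ballb 0.23117281548357335
top -10.5 [[0.223, 0.242, 0.2625], [0.2235, 0.2432, 0.2634], [0.2225, 0.2432, 0.2628], [0.2232, 0.2424, 0.2623]] ballb 0.2423464776433287
top -11.5 [[0.2333, 0.2518, 0.2718], [0.2323, 0.252, 0.2728], [0.2327, 0.2532, 0.2729], [0.2333, 0.2531, 0.2726]] ballb 0.25344631871833084
saddle 204 [0.48597368 0.15552915 0.10185868] ((486.232666015625, 156.43380737304688), (68.51910400390625, 20.393346786499023), 79.61079406738281)
```

Run:
```python
from fit import *
def ray(cam,u,v,z):
    c=eyes.get_calibration(cam);K=c["K"];R=cv2.Rodrigues(np.array(c["rotation"]))[0]
    d=R@np.array([(u-K[0,2])/K[0,0],(v-K[1,2])/K[1,1],1]);p=np.array(c["position"]);return (p+d*(z-p[2])/d[2])[:2]
im,_=cloud("top")
g=cv2.cvtColor(im,6)[160:210,300:360]; g=cv2.resize(g,None,fx=6,fy=6,interpolation=2)
for dp,p2,r0,r1 in((1,20,65,95),(1,15,28,45)):
    c=cv2.HoughCircles(g,cv2.HOUGH_GRADIENT,dp,20,param1=60,param2=p2,minRadius=r0,maxRadius=r1)
    if c is not None:
        for x in c[0][:3]:
            u,v=x[0]/6+300-.42,x[1]/6+160-.42; print("circ",x/6,u,v,ray("top",u,v,.258),ray("top",u,v,.262))
print("eye top",ray("top",327.4,180.8,.26),"eye side pad",ray("side",301.2,162,.262))
print(np.round(bot.read_state()["tool_pos"],4),bot.read_state()["tcp_rot"])
b=cv2.resize(g,(360,300)); im,_=cloud("side"); s=cv2.resize(cv2.cvtColor(im,6)[150:200,270:330],(360,300),interpolation=2)
cv2.imwrite("pics/f.png",np.hstack([b,s]))
```

```text
eye top [0.66800204 0.1203117 ] eye side pad [0.6710429  0.11777751]
[0.5421 0.1445 0.2139] [-0.29438701 -3.12676627  0.00024129]
```

View pics/f.png

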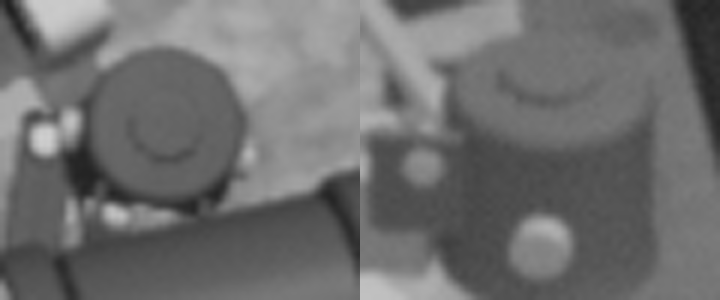

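The pad centre from both cameras and from the grasp is about 2 mm short in x and y of the ball. I'll shift by that and go down.

Request:
carry_out --series ".002 .002 0 .4;0 0 -.02 0;0 0 -.015 0;0 0 -.01 0;0 0 0 0;0 0 0 0"

```text
time: 15.65
tool_pos: [0.5448, 0.146, 0.1698]
tcp_rot: [0.285, 3.128, 0.0]
wrist_force: [-0.0, 0.9, -8.2]
width: 0.457
grip_force: 102.5
```

Request:
carry_out --series "0 0 -.005 0;0 0 -.005 0;0 0 -.005 0;0 0 -.004 0;0 0 -.004 0;0 0 -.003 0;0 0 0 0"

```text
time: 16.52
tool_pos: [0.5441, 0.1459, 0.1431]
tcp_rot: [-0.285, -3.128, 0.0]
wrist_force: [-0.3, -0.4, -8.3]
width: 0.456
grip_force: 102.5
```

Request:
carry_out --series "0 0 -.003 0;0 0 -.003 0;0 0 -.003 0;0 0 -.003 0;0 0 0 0"

```text
time: 17.15
tool_pos: [0.5442, 0.1455, 0.1313]
tcp_rot: [-0.285, -3.128, 0.001]
wrist_force: [-1.4, -2.3, -7.9]
width: 0.455
grip_force: 102.8
```

Request:
carry_out --series "0 0 -.002 0;0 0 -.002 0;0 0 0 0"

```text
time: 17.52
tool_pos: [0.5445, 0.1452, 0.1281]
tcp_rot: [0.286, 3.128, -0.002]
wrist_force: [-3.8, -5.0, -2.8]
width: 0.456
grip_force: 103.3
```

Request:
carry_out --series "0 0 -.002 0;0 0 -.002 0;0 0 0 0"

```text
time: 17.9
tool_pos: [0.5446, 0.1452, 0.1249]
tcp_rot: [0.286, 3.128, -0.001]
wrist_force: [-6.6, -5.0, 1.6]
width: 0.454
grip_force: 103.8
```

Request:
carry_out --series "-.002 -.0015 0 0;0 0 0 0;0 0 0 0"

```text
time: 18.27
tool_pos: [0.5444, 0.1447, 0.1249]
tcp_rot: [0.284, 3.124, 0.001]
wrist_force: [2.7, -2.5, -1.2]
width: 0.456
grip_force: 103.2
```

Request:
carry_out --series "0 -.001 -.002 0;0 0 -.002 0;0 0 0 0"

```text
time: 18.65
tool_pos: [0.5416, 0.1439, 0.1185]
tcp_rot: [-0.284, -3.127, -0.001]
wrist_force: [2.0, 3.6, -5.6]
width: 0.453
grip_force: 102.9
```

Request:
carry_out --series "0 0 -.002 0;0 0 -.002 0;0 0 0 0"

```text
time: 19.02
tool_pos: [0.5412, 0.1436, 0.1142]
tcp_rot: [-0.284, -3.126, 0.0]
wrist_force: [3.1, 4.4, -7.0]
width: 0.457
grip_force: 103.8
```

Request:
carry_out --series "-.001 -.001 -.001 0;0 0 -.001 0;0 0 0 0"

```text
time: 19.4
tool_pos: [0.5413, 0.1435, 0.1141]
tcp_rot: [-0.284, -3.128, -0.003]
wrist_force: [0.6, 6.0, 1.0]
width: 0.461
grip_force: 104.9
```

Run:
```python
from h import *
o=[]
im,P=cloud("side"); o.append(im[170:290,180:340]); np.save("side3.npy",P)
im2,P2=cloud("top"); o.append(im2[160:280,235:395])
cv2.imwrite("pics/g.png",np.hstack([cv2.resize(x,(400,300),interpolation=2) for x in o]))
```

```text
(no output)
```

View pics/g.png

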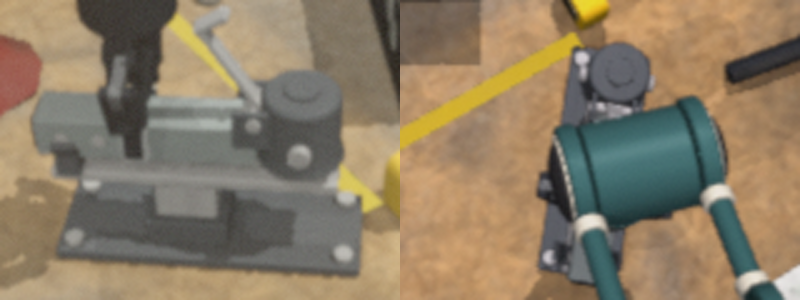

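The tube lies in the saddle and the head is over the ball, with its weight supported. I'll relieve the side force and release.

Request:
carry_out --series "0 .0015 -.001 0;0 0 0 0;0 0 0 0"

```text
time: 19.88
tool_pos: [0.5413, 0.1436, 0.1141]
tcp_rot: [-0.284, -3.128, 0.001]
wrist_force: [-1.4, 0.3, 7.4]
width: 0.456
grip_force: 105.7
```

Request:
carry_out --series "0 0 0 0;0 0 0 0;0 0 0 0;0 0 0 0" --jaw 0.3

```text
time: 20.38
tool_pos: [0.5412, 0.1438, 0.1122]
tcp_rot: [-0.285, -3.128, 0.0]
wrist_force: [1.1, 0.0, 0.4]
width: 0.65
grip_force: 0.0
```

Run:
```python
from fit import *
im,P=cloud("side")
h=sel(P,[.671,.122],.022,.13,.24); print("head",len(h),np.percentile(h[:,2],[10,50,90]).round(4))
d=np.array([.983,-.181]);n=np.array([.181,.983]);S=np.array([.6716,.122])
Q=P.reshape(-1,3);Q=Q[~np.isnan(Q[:,0])];a=(Q[:,:2]-S)@d;b=(Q[:,:2]-S)@n
for k in(-.21,-.195,-.18,-.165,-.15,-.09,-.075):
    m=(a>k)&(a<k+.015)&(abs(b)<.014)&(Q[:,2]>.11)&(Q[:,2]<.16); print(k,m.sum(),np.percentile(Q[m,2],[20,50,80]).round(4) if m.sum() else "")
print(np.percentile(a[(Q[:,2]>.1)&(Q[:,2]<.16)&(abs(b)<.03)&(a<-.1)&(a>-.25)],[0,2]))
```

```text
head 248 [0.1576 0.1594 0.1623]
-0.21 66 [0.1326 0.1333 0.1342]
-0.195 64 [0.1327 0.1337 0.1346]
-0.18 65 [0.133  0.1337 0.1344]
-0.165 6 [0.1334 0.1337 0.1342]
-0.15 0 
-0.09 65 [0.1325 0.1336 0.1342]
-0.075 67 [0.1331 0.1338 0.1345]
[-0.21598148 -0.21168466]
```

Request:
carry_out --series "0 0 .03 0;0 0 .045 0;0 0 .05 0;0 0 .04 0;0 0 0 0;.045 -.0075 0 0;.045 -.0075 0 0;.044 -.0075 0 0;0 0 0 0"

```text
time: 21.55
tool_pos: [0.6768, 0.1204, 0.2743]
tcp_rot: [-0.287, -3.125, 0.002]
wrist_force: [-1.1, -0.4, -0.9]
width: 0.647
grip_force: 0.0
```

Request:
carry_out --series "0 0 -.03 0;0 0 -.025 0;0 0 -.015 0;0 0 -.01 0;0 0 0 0;0 0 0 0" --jaw -1 --grip_force 30

```text
time: 22.3
tool_pos: [0.676, 0.1216, 0.1987]
tcp_rot: [0.285, 3.127, 0.001]
wrist_force: [0.5, 0.1, 0.1]
width: -0.0
grip_force: 0.0
```

Request:
carry_out --series "-.002 0 -.008 0;0 0 -.006 0;0 0 -.003 0;0 0 0 0"

```text
time: 22.8
tool_pos: [0.673, 0.1214, 0.1799]
tcp_rot: [-0.285, -3.128, 0.0]
wrist_force: [-0.1, -0.1, -0.6]
width: -0.0
grip_force: 0.0
```

Request:
carry_out --series "0 0 -.002 0;0 0 -.002 0;0 0 0 0"

```text
time: 23.18
tool_pos: [0.6734, 0.1214, 0.1766]
tcp_rot: [0.285, 3.129, 0.0]
wrist_force: [-0.1, 0.1, 0.8]
width: -0.004
grip_force: 0.0
```

Request:
carry_out --series "0 0 -.002 0;0 0 0 0;0 0 0 0"

```text
time: 23.55
tool_pos: [0.6735, 0.1214, 0.1764]
tcp_rot: [0.285, 3.128, 0.0]
wrist_force: [-3.2, -0.3, 7.5]
width: -0.001
grip_force: 3.6
```

Request:
carry_out --series "0 0 -.0015 0;0 0 0 0"

```text
time: 23.8
tool_pos: [0.6735, 0.1215, 0.1763]
tcp_rot: [0.285, 3.127, 0.0]
wrist_force: [-5.2, -0.4, 12.1]
width: -0.0
grip_force: 6.2
```

Request:
carry_out --series "0 0 -.001 0;0 0 0 0"

```text
time: 24.05
tool_pos: [0.6735, 0.1215, 0.1762]
tcp_rot: [0.285, 3.127, 0.0]
wrist_force: [-7.3, -1.8, 15.4]
width: 0.001
grip_force: 8.0
```

Request:
carry_out --series "-.001 0 -.001 0;0 0 0 0"

```text
time: 24.3
tool_pos: [0.6735, 0.1215, 0.1762]
tcp_rot: [0.284, 3.125, 0.001]
wrist_force: [-6.1, -2.1, 17.2]
width: 0.001
grip_force: 8.7
```

Request:
carry_out --series "-.001 0 -.001 0;0 0 0 0;0 0 0 0;0 0 0 0"

```text
time: 24.8
tool_pos: [0.6735, 0.1214, 0.1762]
tcp_rot: [0.284, 3.122, 0.002]
wrist_force: [-6.0, -3.0, 19.7]
width: 0.0
grip_force: 9.6
```

Request:
carry_out --series "0 .0005 -.0015 0;0 0 0 0;0 0 0 0;0 0 0 0"

```text
time: 25.3
tool_pos: [0.6735, 0.1215, 0.1761]
tcp_rot: [0.284, 3.122, 0.001]
wrist_force: [-7.8, -4.3, 25.0]
width: 0.004
grip_force: 12.4
```

Run:
```python
from fit import *
im,P=cloud("side")
d=np.array([.983,-.181]);n=np.array([.181,.983]);S=np.array([.6716,.122])
Q=P.reshape(-1,3);Q=Q[~np.isnan(Q[:,0])];a=(Q[:,:2]-S)@d;b=(Q[:,:2]-S)@n
for k in(-.21,-.195,-.18,-.16,-.145,-.13,-.115,-.1,-.085,-.07):
    m=(a>k)&(a<k+.015)&(abs(b)<.014)&(Q[:,2]>.11)&(Q[:,2]<.15); print(k,m.sum(),np.median(Q[m,2]).round(4), np.percentile(b[(a>k)&(a<k+.015)&(abs(b)<.04)&(Q[:,2]>.128)&(Q[:,2]<.14)],[3,97]).round(4))
for z in np.arange(.165,.235,.008):
    m=(abs(b)<.03)&(a>-.14)&(a<-.03)&(Q[:,2]>z)&(Q[:,2]<z+.008); print(round(z+.004-.0965,3),np.median(a[m]).round(4) if m.any() else "")
```

```text
-0.21 65 0.1336 [-0.0255  0.0123]
-0.195 66 0.1339 [-0.0246  0.012 ]
-0.18 66 0.1334 [-0.0234  0.014 ]
-0.16 66 0.1335 [-0.0236  0.0122]
-0.145 62 0.1337 [-0.0243  0.0144]
-0.13 66 0.1333 [-0.0236  0.015 ]
-0.115 66 0.1334 [-0.0238  0.0137]
-0.1 65 0.1335 [-0.0227  0.0141]
-0.085 70 0.1333 [-0.0222  0.0142]
-0.07 72 0.1333 [-0.0232  0.0135]
0.073 -0.0453
0.081 -0.0505
0.089 -0.0559
0.097 -0.0605
0.105 -0.065
0.113 -0.0703
0.121 -0.0772
0.129 -0.0661
0.137 -0.0583
```

Request:
carry_out --series "0 0 .006 0;0 0 .03 0;0 0 .05 0;0 0 .044 0;-.02 .0035 0 0;-.037 .0071 0 0;0 0 0 0;0 0 0 0"

```text
time: 26.35
tool_pos: [0.6147, 0.1325, 0.2983]
tcp_rot: [0.284, 3.128, -0.0]
wrist_force: [0.4, 1.1, 0.1]
width: 0.003
grip_force: 0.0
```

Request:
carry_out --series "0 0 0 0;0 0 0 0;0 0 0 0" --jaw -0.1

```text
time: 26.72
tool_pos: [0.6148, 0.1324, 0.2983]
tcp_rot: [-0.285, -3.128, 0.0]
wrist_force: [-0.2, 0.2, -0.1]
width: 0.45
grip_force: 0.0
```

Request:
carry_out --series "0 0 -.03 0;0 0 -.025 0;0 0 -.0185 0;0 0 0 0"

```text
time: 27.22
tool_pos: [0.6132, 0.1323, 0.2229]
tcp_rot: [-0.285, -3.125, 0.002]
wrist_force: [-0.8, -0.3, -0.9]
width: 0.447
grip_force: 0.0
```

Request:
carry_out --series "0 0 0 0;0 0 0 0;0 0 0 0;0 0 0 0" --jaw -1 --grip_force 35

```text
time: 27.72
tool_pos: [0.6149, 0.1326, 0.2264]
tcp_rot: [0.285, 3.127, 0.001]
wrist_force: [-1.6, -0.0, 5.2]
width: 0.178
grip_force: 34.9
```

Request:
carry_out --series "-.0055 .001 -.0018 0;-.0055 .001 -.0018 0;-.0052 .001 -.0025 0;-.0052 .001 -.0025 0;-.0049 .0009 -.0032 0;-.0049 .0009 -.0032 0;-.0044 .0008 -.0038 0;-.0044 .0008 -.0038 0"

```text
time: 28.72
tool_pos: [0.5752, 0.1394, 0.2037]
tcp_rot: [0.284, 3.125, -0.001]
wrist_force: [1.9, -2.1, 6.9]
width: 0.172
grip_force: 41.7
```

Request:
carry_out --series "-.0039 .0007 -.0043 0;-.0039 .0007 -.0043 0;-.0033 .0006 -.0048 0;-.0033 .0006 -.0048 0;-.0027 .0005 -.0052 0;-.0027 .0005 -.0052 0;-.002 .0004 -.0055 0;-.002 .0004 -.0055 0;0 0 0 0"

```text
time: 29.85
tool_pos: [0.5501, 0.1436, 0.1628]
tcp_rot: [-0.284, -3.129, 0.002]
wrist_force: [-0.9, -3.1, 3.7]
width: 0.172
grip_force: 44.8
```

Run:
```python
from h import *
im,P=cloud("side"); np.save("side4.npy",P)
cv2.imwrite("pics/i.png",cv2.resize(im[170:260,190:310],(600,450),interpolation=2))
```

```text
(no output)
```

View pics/i.png

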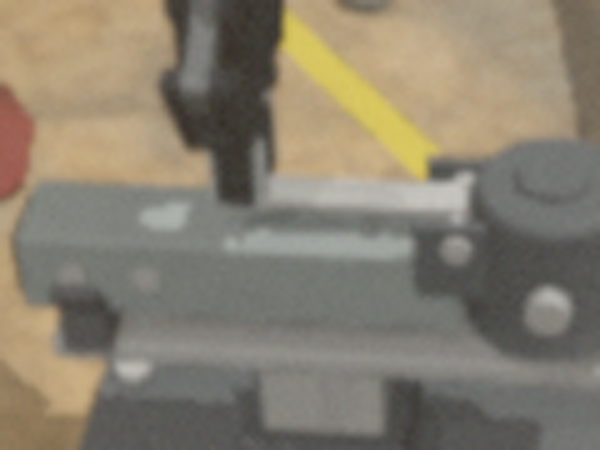

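Request:
carry_out --series "0 0 0 0;0 0 0 0;.003 0 .03 0;0 0 .03 0;0 0 0 0" --jaw -0.2

```text
time: 30.52
tool_pos: [0.5553, 0.1451, 0.2254]
tcp_rot: [0.284, 3.124, 0.003]
wrist_force: [1.4, 0.3, -0.3]
width: 0.4
grip_force: 0.0
```

Request:
carry_out --series "0 0 0 0;0 0 0 0;0 0 -.012 0;0 0 -.01 0;0 0 -.003 0;0 0 0 0" --jaw -1

```text
time: 31.28
tool_pos: [0.5532, 0.1442, 0.1971]
tcp_rot: [-0.285, -3.128, 0.001]
wrist_force: [-0.2, -0.4, 0.8]
width: 0.001
grip_force: 0.0
```

Request:
carry_out --series "0 0 -.003 0;0 0 -.003 0;0 0 -.003 0;0 0 0 0"

```text
time: 31.78
tool_pos: [0.5533, 0.1443, 0.1885]
tcp_rot: [-0.285, -3.128, 0.0]
wrist_force: [0.2, 0.4, 0.1]
width: -0.003
grip_force: 0.0
```

Request:
carry_out --series "0 0 -.002 0;0 0 -.002 0;0 0 0 0"

```text
time: 32.15
tool_pos: [0.5533, 0.1445, 0.1858]
tcp_rot: [-0.285, -3.128, -0.0]
wrist_force: [-3.6, 0.1, 6.6]
width: -0.0
grip_force: 3.1
```

Request:
carry_out --series "0 0 -.002 0;0 0 0 0;0 0 0 0"

```text
time: 32.52
tool_pos: [0.5543, 0.1446, 0.1855]
tcp_rot: [0.284, 3.126, 0.001]
wrist_force: [-4.4, -0.9, 10.4]
width: 0.0
grip_force: 5.8
```

Request:
carry_out --series "0 0 -.0015 0;0 0 0 0;0 0 .004 0;0 0 .03 0;0 0 .05 0;0 0 .05 0;-.03 0 .04 0;0 0 0 0;0 0 0 0;0 0 0 0"

```text
time: 33.78
tool_pos: [0.5231, 0.1441, 0.3531]
tcp_rot: [-0.285, -3.125, 0.002]
wrist_force: [0.1, 0.1, 0.5]
width: -0.001
grip_force: 0.0
```

Run:
```python
from fit import *
im,P=cloud("side"); 
cv2.imwrite("pics/j.png",cv2.resize(im[170:260,190:310],(600,450),interpolation=2))
d=np.array([.983,-.181]);n=np.array([.181,.983]);S=np.array([.6716,.122])
Q=P.reshape(-1,3);Q=Q[~np.isnan(Q[:,0])];a=(Q[:,:2]-S)@d;b=(Q[:,:2]-S)@n
m=(a>-.112)&(a<-.05)&(abs(b+.005)<.006)&(Q[:,2]>.142)&(Q[:,2]<.16); print("bar slope",m.sum(),np.polyfit(a[m],Q[m,2],1),np.median(Q[m,2]))
m=(a>-.2)&(a<-.05)&(abs(b+.005)<.018)&(Q[:,2]>.128)&(Q[:,2]<.139); print("tube",np.polyfit(a[m],Q[m,2],1),np.median(Q[m,2]))
m=(a>-.13)&(a<-.11)&(abs(b+.005)<.012); print("tab top",np.sort(Q[m,2])[-4:])
```

```text
bar slope 172 [0.00353759 0.14811591] 0.14838512556948763
tube [-0.00297805  0.13267561] 0.1333223501826738
tab top [0.53509644 0.53566915 0.53612918 0.53681458]
```

View pics/j.png

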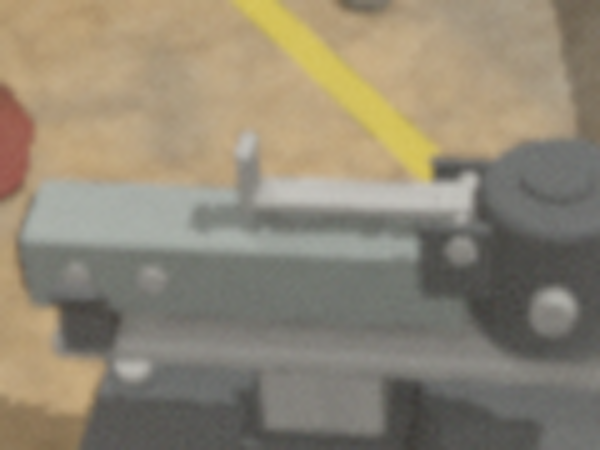

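The handle lies flat: the bar's slope is about 0 and it sits 15 mm above the tube, as expected when shut. The tube is level in the saddle and the gripper is clear, so I'm handing in.

```bash
python3 -c "
from workcell import bot
print(bot.finish_job())"
```

```text
the job is handed in; nothing more can be done
None
```

The coupler is level and home on the ball with its handle shut flat, and the job is handed in at about 34 s; I pressed the head with up to 25 N before locking, but no verdict on the run came back.

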